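# Back the doming block with the tile and hold the punch over its hollow

## Robot

A 7-joint arm with a two-finger parallel gripper is mounted at the origin on a cart in front of the work surface, level with it; the furniture and walls round the work are solid. World frame = base frame: x ahead of the robot, y to its left, z up, the work surface at z = 0. Lengths are in mm, angles in rad, forces in N, time in s.
With the tool pointing down it reaches from about 350 to 900 mm from the base axis. Payload 7.2 kg.
Tool frame: the origin (TCP) lies where the fingers leave the gripper's body, on its centre line; the fingertips stand 73 mm ahead of it and the grasp point (between the pads) lies bot.grasp_offset ahead of it (bot.grasp_offset is the distance from the TCP to the grasp point, in mm); y points along the fingers, x is the direction in which the jaws open and shut, and the axes are right-handed (so a half turn about y gives the same grasp; the last joint's range is limited). The gripper opens to 85 mm and grips with 20 to 120 N. Pads are 22 mm wide; open, the fingers measure 114 mm over their backs; the gripper's body (76 mm by 85 mm) begins 54 mm behind the grasp point. The pads swing forward as they close: fully open they stand 13 mm farther back than shut.
Start: joints at [-1.203, 0.411, -0.013, 1.596, 0.006, 1.134, -0.082], TCP at [263.843, 566.58, 303.897] pointing down, gripper open.
Joint ranges: [-2.95, 2.95], [-0.29, 1.99], [-1.47, 1.44], [0.14, 2.54], [-1.03, 4.17], [0.13, 1.85], [-2.86, 2.86]. Speed limits (rad/s): [2.39, 2.39, 3.01, 3.01, 3.14, 3.14, 3.14].

## Interface

Orientations are given as [roll, pitch, yaw] about the fixed x, y, z axes, in that order (R = Rz(yaw) Ry(pitch) Rx(roll)).
In Python, from cell import telemetry, read_camera, bot, spotter gives the robot as it stands. The module is installed in compiled form; this text tells all that it offers.
- The arm moves only by the tool servo_tool, never from a script. Its argument "commands" is a list of rows, each a list of 7 numbers: the shift along the tool's x, y, z in m, then the turn, a rotation vector about the tool's x, y, z in rad, then the closure, from 0 (fully open) to 1 (shut). In form: [[x, y, z, wx, wy, wz, fingers], ...]. A call has 1 to 8 rows; each row is the pose to reach, as a shift and turn from the pose measured when the call began, along the tool's axes at that moment; what a row does not reach only later rows make up. A row lasts 1/10 s, in which the tool goes at most 50 mm and 8.59 degrees, less where a joint would pass 70% of its speed; a pose out of reach is approached as far as the arm can. A call with a gripper value outside its range is refused whole. The fingers move at their own pace and stop on an object; "newtons" is the grip in N (left out, the last holds). Time passes only in rows, so rows that repeat a pose let the fingers close. It gives the time, the measured TCP pose, the force and the opening at its end, in the units of the state.
- telemetry.read_state(): the state, without advancing time (a new reading comes with each control period).
- read_camera(name): name is "side" or "top"; returns a dict with "pixels" (420x560x3 uint8, blue, green, red), "mtx" (3x3 intrinsics, pixels), "k1" (the pictures are not rectified: a ray, as slopes to the right and down, at radius r is drawn at 1 + k1 r^2 times it, then the intrinsics apply), "R" (3x3) and "t" (3): a world point X has camera coordinates R X + t. Camera axes: x right, y down, z forward; pixel columns grow to the right and rows downward; lengths in mm; the calibration is good to about 2 mm. A picture is of the moment at which its call begins. There is no depth.
- bot.hand_in(): hands the job in, once; it reports no verdict.
Trained networks look in the newest picture that a camera, given by its name, has taken for a name from the list of things; names that differ only in an ending like _2 or _b are one class to them, and where a whole thing is asked for, a point or a joint stands for the part that bears it (a point fixed in the world has none). Each returns a list of dicts, best first, with "conf" (0 to 1); they miss things now and then, are a little off and sometimes report something else, mostly with a low value. They report only what shows in the picture. A call takes as long as a camera call. They do not tell look-alikes from the thing itself.
- spotter.trace(camera, thing): "region" (420x560 bool, what is visible of it) and "rect" ([centre column, centre row, width, height] in pixels, round what is visible of it).
- spotter.spot_point(camera, thing): "location" ([row, column] in pixels: a listed point, or the origin of a listed thing).
The state is a dict: "time": time; "q": joint angles; "joint_velocities": joint speeds; "tau": joint torques, N m; "tool_pos": TCP position; "tcp_rot": TCP orientation; "contact_force": force on the tool from outside, world axes, zero at the start; "ft_torque": the same for the moment, N m; "grip_width": finger opening in mm.
Only numpy, scipy, OpenCV 4.12 (cv2) and the standard library are available. Lean on these libraries where they do the work, as an engineer would, in place of code of your own. Each camera call takes 0.05 s, during which the arm holds its last target. There are 200 camera calls.

## Task

Get the doming block ready for punching: first take the white tile out of its rack and lean it, sloping back and centred, against the steel angle plate's upright face that looks at the block, its lower edge on the bench, and let go of it; it is the backdrop against which the gap under the punch is judged. Then take the larger punch from the stand and carry it over the things on the bench without disturbing any. Finish while still holding it upright, domed end down, centred about half a centimetre above the biggest hollow of the block, without ever having touched the block with it.

Things in the scene. Friction and masses are not known exactly. Their poses are not given: they have to be found in the camera images.
- doming_block: Heavy steel doming block, fixed to the bench on the robot's right, 70 x 70 x 45 mm high, with four round hollows in its top face (26, 20, 15 and 11 mm across, one near each corner). Origin: centre of its underside; z up; its +x points to the robot's right (about world -y), towards the angle plate. Its yaw varies.
- big_hollow (a point): Centre of the mouth of the biggest hollow (26 mm across), in the plane of the block's top face, 45 mm above the bench; at x = +16, y = +16 mm of the block's frame.
- angle_plate: Dark steel angle plate (L-shaped stand), fixed to the bench beside the doming block, about 0.12 m to its right. Origin: centre of its underside; z up; its +x points to the robot's right (about world -y), away from the block. Upright wall: 90 mm wide along y, 60 mm high, from x = -30 to -20 mm, so that the face against which the tile leans is the plane x = -30 mm, looking to -x towards the block. The 10 mm thick foot lies behind it, up to x = +40 mm.
- backing_tile: Plain white ceramic tile, loose, 120 mm high (its z), 80 mm wide (its y), 8 mm thick (its x), 0.17 kg give or take. Origin: centre of its lower edge face. It starts upright in the rack's slot, its lower edge 12 mm above the bench, its top at 132 mm; lift it straight up by its top edge.
- tile_rack: Orange-brown wooden rack on the robot's left, fixed to the bench, 60 x 110 mm, 32 mm high, with a slot along its y axis (about world x), 9.5 mm wide and 20 mm deep, in which the tile stands, so that the tile's faces look left and right. Origin: centre of its underside. Tile rack and punch stand may change places.
- punch_stand: Dark wooden block on the robot's left, fixed to the bench, 60 x 110 mm, 45 mm high, with two upright bored holes 33 mm deep: the larger punch stands in the one nearer the robot, the small one in the other, 56 mm further away. Origin: centre of its underside; its y axis runs along the row of holes, +y towards the robot.
- large_punch: The larger steel doming punch, loose: a straight round bar 18 mm in diameter and 115 mm long with a domed lower end, 0.19 kg give or take. It stands upright in the stand, domed end down, 33 mm deep, its upper end 127 mm above the bench; draw it straight up. Origin: centre of the domed lower end; z along the bar to its upper end.
- large_punch_tip (a point): Lowest point of the larger punch's domed end, on its axis (same as the punch's origin).
- small_punch: The small steel punch, 10 mm in diameter and 90 mm long, upright in the other hole of the stand; leave it there. Origin: its lower end.
- flux_bottle: White plastic bottle with a nozzle, loose, 42 mm across, 94 mm tall, just left of the doming block, on the way from the stands to it; leave it alone. Origin: centre of its underside.
- borax_cone: White cone, loose, 29 mm across, 41 mm tall, on the far side of the block; leave it alone. Origin: centre of its underside.
- polish_jar: White jar with black lid, loose, 54 mm across, 50 mm tall, behind the rack and stand; leave it alone. Origin: centre of its underside.
- felt_stick: Pale felt stick, loose, 17 x 105 x 12 mm, lying on the bench between the stands and the block; leave it alone. Origin: centre of its underside. (The long bench lamp, fixed, hangs behind: its head fills x = 0.59 to 0.69, y = -0.13 to 0.29, z = 0.23 to 0.30 m; keep the gripper and arm on the robot's side of it.)
Things that resemble listed ones, but are neither listed nor needed, are in the scene too. Of the things shaped like the doming_block, the steel one is meant.

How it is judged (in metres and radians):
On the way:
1. the tile leans against the angle plate's face towards the block, centred, and has been let go (angle between backing_tile's own z axis and vertical between 0.14 and 0.65 rad and angle between the y axis of backing_tile and the y axis of angle_plate, either way round below 0.2 rad and x of backing_tile in the frame of angle_plate between -0.085 and -0.035 m and y of backing_tile in the frame of angle_plate between -0.022 and 0.022 m and height (world z) of backing_tile below 0.006 m and contact force between backing_tile and angle_plate above 0.03 N and contact force between the fingers and backing_tile below 0.05 N and linear speed of backing_tile below 0.01 m/s), for 0.3 s.
At the end, for the whole second after the job is handed in: Punch held still, upright within 0.12 rad, tip within 6 mm of the big hollow's axis, 1.5-12 mm above the block, touching only fingers; tile released, leaning 0.14-0.65 rad on the plate's block-side face, foot on the bench, centred within 22 mm, square within 0.2 rad; others moved under 15 mm (all of step 1 and horizontal distance between large_punch_tip and big_hollow below 0.006 m and z of large_punch_tip in the frame of big_hollow between 0.0015 and 0.012 m and angle between large_punch's own z axis and vertical below 0.12 rad and linear speed of large_punch below 0.01 m/s and contact force between the fingers and large_punch above 1 N and contact force between large_punch and doming_block below 0.05 N and contact force between large_punch and backing_tile below 0.05 N and distance of each of small_punch, flux_bottle, borax_cone, polish_jar, felt_stick from where it was at the start of the episode below 0.015 m); the arm keeps its last pose, push and grip.
It fails at once if the punch touches the doming block (contact force between large_punch and doming_block above 0.3 N).
It fails at once if a bystander is disturbed (moved more than 15 mm) (distance of any of small_punch, flux_bottle, borax_cone, polish_jar, felt_stick from where it was at the start of the episode above 0.015 m).
It also fails if it takes over 72 s, if anything falls off the work surface, if the arm or the gripper's body presses on something with over 40 N, if the wrist force passes 120 N, or if a joint passes its speed limit or range.

## Working session

There is one attempt and no reset: what is moved stays moved. The work goes in short steps, Python scripts to look and compute and a tool call to move; the robot and the scene stay as the last step left them, time stands still between calls to the robot, and variables do not carry over. Pictures are saved under pics/ and viewed, about 8 in all and at most 12, crops included, and the job is handed in when it is done.

Besides the shell and the picture viewer there is one more tool, called after "Call:" as name([rows], argument=value, ...), one row to a line, values as JSON. servo_tool: Moves the arm, as the interface text tells. Its arguments: {"type":"object","properties":{"commands":{"type":"array"},"newtons":{"type":"number"}},"required":["commands"]}

```bash
mkdir -p pics; ls; cat > h.py <<'E'
import numpy as np, cv2
from cell import telemetry, read_camera, bot, spotter
from scipy.spatial.transform import Rotation as Ro
def ray(c,px):  # px (col,row) -> origin, dir world
    p=np.array(px,float); u=np.array([(p[0]-c['mtx'][0][2])/c['mtx'][0][0],(p[1]-c['mtx'][1][2])/c['mtx'][1][1]])
    s=u.copy()
    for _ in range(20): s=u/(1+c['k1']*(s@s))
    R=np.array(c['R']);t=np.array(c['t'])
    return -R.T@t, R.T@np.array([s[0],s[1],1.])
def atz(c,px,z):
    o,d=ray(c,px); return o+d*(z-o[2])/d[2]
def proj(c,X):
    x=np.array(c['R'])@np.array(X,float)+np.array(c['t']); s=x[:2]/x[2]; s=s*(1+c['k1']*(s@s))
    return np.array([s[0]*c['mtx'][0][0]+c['mtx'][0][2],s[1]*c['mtx'][1][1]+c['mtx'][1][2]])
def tri(c1,p1,c2,p2):
    o1,d1=ray(c1,p1);o2,d2=ray(c2,p2);d1/=np.linalg.norm(d1);d2/=np.linalg.norm(d2)
    A=np.stack([d1,-d2],1);s=np.linalg.lstsq(A,o2-o1,rcond=None)[0]
    a=o1+s[0]*d1;b=o2+s[1]*d2; return (a+b)/2,np.linalg.norm(a-b)
E
python3 - <<'E'
from h import *
np.set_printoptions(precision=1,suppress=True)
s=telemetry.read_state(); print(s,bot.grasp_offset)
cs={}
for n in('top','side'):
    c=read_camera(n);cs[n]=c;cv2.imwrite(f'pics/{n}0.png',c['pixels']); print(n,'cam',-np.array(c['R']).T@np.array(c['t']),c['mtx'][0],c['k1'])
    for t in 'doming_block big_hollow angle_plate backing_tile tile_rack punch_stand large_punch small_punch flux_bottle borax_cone polish_jar felt_stick'.split():
        print(n,t,[(round(d['conf'],2),np.array(d['location'])[::-1]) for d in spotter.spot_point(n,t)][:4])
E
```

```text
pics
{'time': 0.0, 'q': array([-1.2,  0.4, -0. ,  1.6,  0. ,  1.1, -0.1]), 'joint_velocities': array([ 0., -0., -0., -0., -0., -0., -0.]), 'tau': array([ -0. , -60.1,   0.7, -29.9,   0. ,   0. ,  -0. ]), 'tool_pos': array([263.7, 566.2, 303. ]), 'tcp_rot': array([-1.6,  0. ,  1.1]), 'contact_force': array([ 0.4,  0.7, -0.3]), 'ft_torque': array([-0., -0.,  0.]), 'grip_width': 85.17160445383676} 53.900000000000006
top cam [ 269.    56.9 1097.5] [461.1   0.  277.4] -0.1470124996440578
top doming_block [(0.93, array([352.8, 276.9])), (0.88, array([415.3, 262.1])), (0.66, array([342.9, 213.5]))]
top big_hollow [(0.97, array([423.3, 254. ])), (0.89, array([350.2, 200.2])), (0.77, array([364.4, 267.3]))]
top angle_plate [(0.84, array([385.7, 206.4])), (0.69, array([349.8, 202. ]))]
top backing_tile [(0.73, array([147.8, 190.9]))]
top tile_rack [(0.7, array([150.5, 188.5]))]
top punch_stand [(0.81, array([199.5, 187.7]))]
top large_punch [(0.4, array([194.7, 198.5]))]
top small_punch [(0.49, array([197. , 178.1]))]
top flux_bottle [(0.64, array([299.2, 222.9]))]
top borax_cone [(0.67, array
[... 193 characters left out ...]
ming_block [(0.91, array([317.3, 264.6])), (0.9, array([267.1, 294.2])), (0.64, array([320.7, 328. ]))]
side big_hollow [(0.86, array([325.7, 246.4])), (0.64, array([275.6, 282. ])), (0.18, array([281.4, 250.4]))]
side angle_plate [(0.78, array([356.4, 288.6]))]
side backing_tile [(0.57, array([228.9, 177.8]))]
side tile_rack [(0.69, array([227.4, 184.7])), (0.68, array([260.2, 192.3]))]
side punch_stand []
side large_punch [(0.76, array([243.7, 201.1]))]
side small_punch [(0.62, array([259.7, 191.9]))]
side flux_bottle [(0.7, array([283.5, 250.6]))]
side borax_cone [(0.35, array([250.3, 196.2]))]
side polish_jar [(0.71, array([262.7, 177.6]))]
side felt_stick [(0.61, array([269.7, 215.7]))]
```

```bash
python3 -c "
import cv2,numpy as np
a=cv2.imread('pics/top0.png');cv2.imwrite('pics/t.png',cv2.resize(a,(800,600)))
a=cv2.imread('pics/side0.png');cv2.imwrite('pics/s.png',cv2.resize(a,(800,600)))"
```

```text
(no output)
```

View pics/t.png

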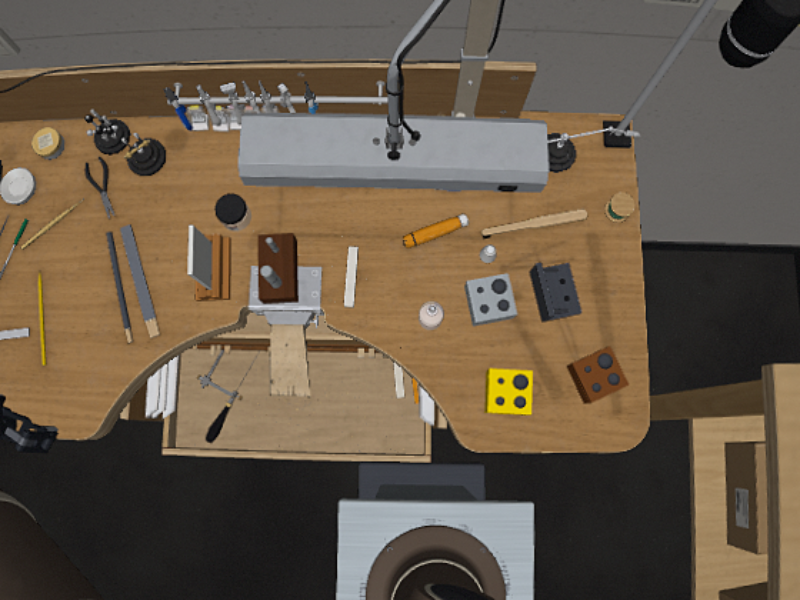

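View pics/s.png

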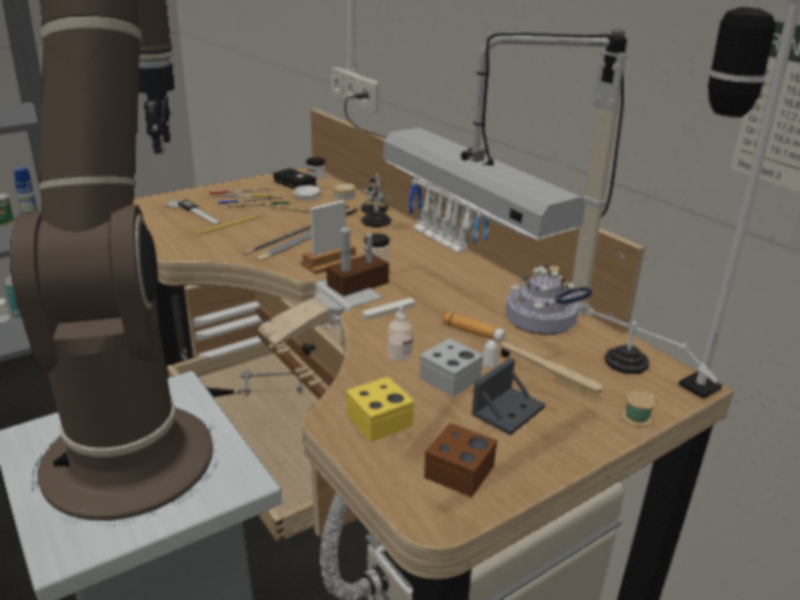

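Candidates for the steel block, as top-view pixels in the 800-wide picture:
- grey block (491,298)
- yellow block (510,391)
- brown wooden block (598,375)

The grey one next to the dark plate (556,291) and the bottle (431,314) is the steel block. The tile is at (200,257) in the rack, and the larger punch at (270,275) is the nearer, thicker one. Next I fit the poses by silhouette and check them in one close crop.

```bash
cat > fit.py <<'E'
from h import *
from scipy.optimize import minimize
def box(x0,x1,y0,y1,z0,z1): return np.array([[x,y,z] for x in(x0,x1) for y in(y0,y1) for z in(z0,z1)],float)
def cyl(r,z0,z1): a=np.linspace(0,2*np.pi,24,endpoint=False); return np.array([[r*np.cos(t),r*np.sin(t),z] for t in a for z in(z0,z1)])
def place(parts,x,y,yaw,z=0):
    R=Ro.from_euler('z',yaw).as_matrix(); return [p@R.T+[x,y,z] for p in parts]
def render(c,parts,S=2):
    m=np.zeros((420*S,560*S),np.uint8)
    for p in parts:
        q=np.array([proj(c,X) for X in p])*S+S/2-.5
        cv2.fillConvexPoly(m,cv2.convexHull(np.round(q*16).astype(np.int32)),255,shift=4)
    return cv2.resize(m,(560,420),interpolation=cv2.INTER_AREA)/255.
def fit(cams,regs,parts,x0,yawfree=True,z=0,steps=(10,10,.2)):
    def cost(v):
        P=place(parts,v[0],v[1],v[2] if yawfree else x0[2],z); s=0
        for c,r in zip(cams,regs):
            m=render(c,P); s+=1-np.minimum(m,r).sum()/np.maximum(m,r).sum()
        return s
    n=3 if yawfree else 2
    s0=np.array(x0[:n],float); sim=np.vstack([s0]+[s0+np.eye(n)[i]*steps[i] for i in range(n)])
    r=minimize(cost,s0,method='Nelder-Mead',options=dict(initial_simplex=sim,xatol=.05,fatol=1e-4,maxiter=200))
    return r.x,r.fun/len(cams)
def pick(n,t,c,z,near=None,rad=60):
    best=None
    for d in spotter.trace(n,t):
        w=atz(c,d['rect'][:2],z)
        if near is None or np.hypot(*(w[:2]-near))<rad: return d
    return None
E
python3 - <<'E'
from fit import *
np.set_printoptions(precision=3,suppress=True)
c={n:read_camera(n) for n in('top','side')}
print(repr(telemetry.read_state()['tcp_rot']))
k=560/800
g={'doming_block':(491,298,45),'angle_plate':(556,291,30),'backing_tile':(200,257,100),'tile_rack':(215,270,30),'punch_stand':(278,268,45),'large_punch':(270,275,120),'small_punch':(270,242,100),'flux_bottle':(431,314,60),'borax_cone':(488,254,20),'polish_jar':(231,210,40),'felt_stick':(351,275,10)}
M={'doming_block':[box(-35,35,-35,35,0,45)],'angle_plate':[box(-30,-20,-45,45,0,60),box(-20,40,-45,45,0,10)],
'tile_rack':[box(-30,30,-55,55,0,32)],'punch_stand':[box(-30,30,-55,55,0,45)],'backing_tile':[box(-4,4,-40,40,12,132)],'large_punch':[cyl(9,45,127)],'small_punch':[cyl(5,45,102)],
'flux_bottle':[cyl(21,0,55),cyl(6,55,94)],'borax_cone':[np.vstack([cyl(14.5,0,1),[[0,0,41]]])],'polish_jar':[cyl(27,0,50)],'felt_stick':[box(-8.5,8.5,-52.5,52.5,0,12)]}
yaw0={'doming_block':-1.5,'angle_plate':-1.5,'tile_rack':-1.57,'punch_stand':1.57*2,'backing_tile':-1.57,'felt_stick':0}
for t,(a,b,z) in g.items():
    w=atz(c['top'],(a*k,b*k),z)[:2]; R={}
    for n in c:
        ds=spotter.trace(n,t)
        ds=[d for d in ds if np.hypot(*(atz(c[n],d['rect'][:2],z*.6)[:2]-w))<60]
        if ds: R[n]=ds[0]['region'].astype(float)
    out=[]
    for ns in (['top'],['side'],['top','side']):
        if all(n in R for n in ns):
            yf=t in yaw0
            y0={'punch_stand':-1.57+1.57,'tile_rack':0,'backing_tile':0}.get(t,yaw0.get(t,0))
            y0={'tile_rack':-1.57,'punch_stand':-1.57-1.57,'backing_tile':-1.57}.get(t,y0)
            # rack y axis ~ world x => yaw -pi/2 ; stand +y to robot (-x) => yaw +pi/2
            y0={'punch_stand':1.57,'tile_rack':-1.57}.get(t,y0)
            v,f=fit([c[n] for n in ns],[R[n] for n in ns],M[t],[w[0],w[1],y0],yf); out.append((ns,v,round(f,3)))
    print(t,w.round(0),*out,sep='\n   ')
a=c['top']['pixels'][165:265,290:420]; cv2.imwrite('pics/crop1.png',cv2.resize(a,None,fx=6,fy=6,interpolation=cv2.INTER_CUBIC))
E
```

```text
array([-1.571,  0.   ,  1.135])
doming_block
   [477. -85.]
   (['side'], array([476.822, -84.047,  -1.393]), np.float64(0.083))
angle_plate
   [ 494. -196.]
   (['top'], array([ 496.568, -195.224,   -1.356]), np.float64(0.065))
   (['side'], array([ 497.495, -193.671,   -1.381]), np.float64(0.082))
   (['top', 'side'], array([ 496.964, -194.316,   -1.382]), np.float64(0.078))
backing_tile
   [526. 382.]
   (['top'], array([531.441, 389.717,  -1.447]), np.float64(0.115))
   (['side'], array([530.194, 391.667,  -1.362]), np.float64(0.246))
   (['top', 'side'], array([530.8  , 389.706,  -1.423]), np.float64(0.193))
tile_rack
   [521. 376.]
   (['top'], array([528.591, 385.969,  -1.487]), np.float64(0.436))
   (['side'], array([525.822, 384.095,  -1.825]), np.float64(0.564))
   (['top', 'side'], array([528.734, 385.358,  -1.472]), np.float64(0.501))
punch_stand
   [522. 266.]
   (['top'], array([527.386, 271.741,   1.64 ]), np.float64(0.123))
   (['side'], array([527.069, 274.535,   1.577]), np.float64(0.133))
   (['top', 'side'], array([526.49 , 271.394,   1.632]), np.float64(0.134))
l
[... 470 characters left out ...]
[450.637,  13.392]), np.float64(0.17))
borax_cone
   [558. -84.]
   (['top'], array([566.168, -87.01 ]), np.float64(0.089))
   (['side'], array([565.038, -80.268]), np.float64(0.248))
   (['top', 'side'], array([565.043, -85.494]), np.float64(0.245))
polish_jar
   [624. 354.]
   (['top'], array([624.73 , 354.148]), np.float64(0.085))
   (['side'], array([627.371, 360.152]), np.float64(0.31))
   (['top', 'side'], array([624.73 , 355.017]), np.float64(0.206))
felt_stick
   [520. 147.]
   (['top'], array([518.144, 148.296,   1.528]), np.float64(0.121))
   (['side'], array([517.818, 150.307,   1.543]), np.float64(0.156))
   (['top', 'side'], array([517.064, 148.61 ,   1.535]), np.float64(0.149))
```

View pics/crop1.png

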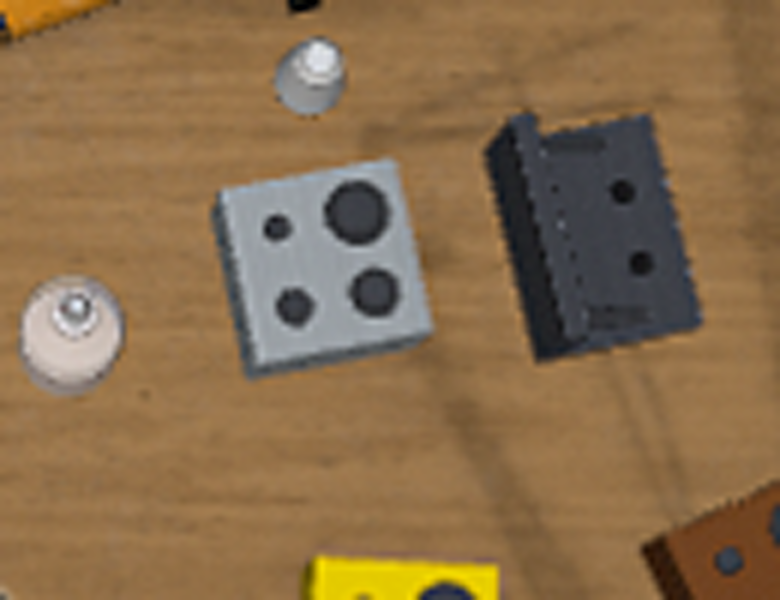

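The crop shows the grey steel block beside the dark angle plate. The big hollow is at crop (357,212), which is top pixel (349,200). Next I refine the tile and punch on a crop with the model drawn over it.

```bash
cat >> h.py <<'E'
def rel(p,rpy,n=None):
    s=telemetry.read_state(); R0=Ro.from_euler('xyz',s['tcp_rot']); p0=np.array(s['tool_pos'])
    d=R0.inv().apply(np.array(p,float)-p0)/1000; w=(R0.inv()*Ro.from_euler('xyz',rpy)).as_rotvec()
    print('shift',d.round(4),'turn',w.round(3),'tcp',p0.round(1),np.round(s['tcp_rot'],3),'F',np.round(s['contact_force'],1),'w',round(s['grip_width'],1),'t',s['time'])
E
python3 - <<'E'
from fit import *
c={n:read_camera(n) for n in('top','side')}
def draw(im,cc,P,o,f,col):
    for p in P:
        q=np.array([proj(cc,X) for X in p]); q=(q-o)*f+(f-1)/2
        for i in range(8):
            for j in range(i):
                if bin(i^j).count('1')==1: cv2.line(im,tuple(int(v) for v in q[i]),tuple(int(v) for v in q[j]),col,1)
ims=[]
for n,(x0,y0,w,h) in {'top':(120,150,100,75),'side':(200,130,80,75)}.items():
    f=8 if n=='top' else 8
    f=4
    im=cv2.resize(c[n]['pixels'][y0:y0+h,x0:x0+w],None,fx=f,fy=f,interpolation=cv2.INTER_CUBIC)
    im2=im.copy()
    draw(im2,c[n],place([box(-4,4,-40,40,12,132)],530.5,390,-1.44),(x0,y0),f,(0,0,255))
    draw(im2,c[n],place([box(-30,30,-55,55,0,45)],526.5,272,1.635),(x0,y0),f,(0,255,0))
    ims.append(np.vstack([im,im2]))
cv2.imwrite('pics/ov1.png',np.hstack(ims))
print('hollow top',atz(c['top'],(349.6,200.1),45),'side/both',tri(c['top'],(349.6,200.1),c['side'],(325.7,246.4)))
rel([510,388,250],[-np.pi/2,0,1.70])
E
```

```text
hollow top [497.69368841 -99.3698574   45.        ] side/both (array([495.82815545, -98.11912722,  51.56660838]), np.float64(1.0024981973028313))
shift [-0.058   0.0539 -0.2985] turn [-0.    -0.565  0.   ] tcp [263.8 566.6 303.9] [-1.571 -0.     1.135] F [-0.2  0.2 -0.5] w 85.6 t 2.6
```

View pics/ov1.png

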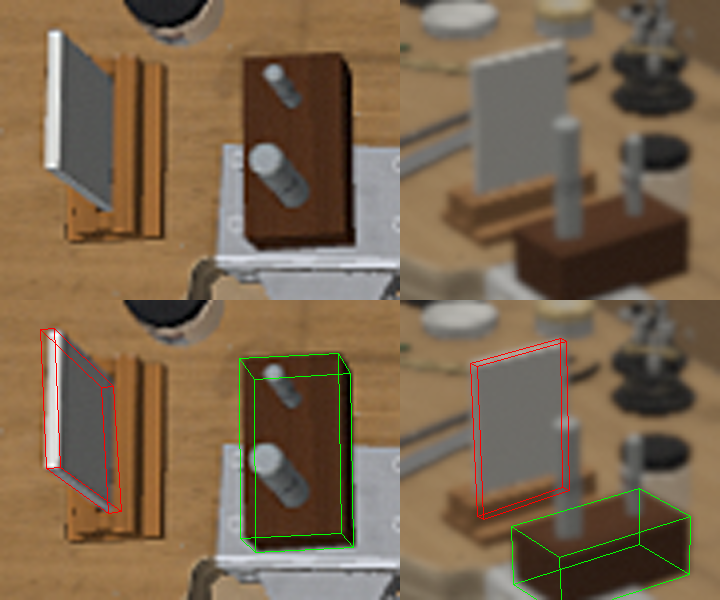

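```bash
python3 - <<'E'
from fit import *
np.set_printoptions(precision=1,suppress=True)
c={n:read_camera(n) for n in('top','side')}
# white top face of tile: threshold
im=c['top']['pixels'][150:225,120:160].astype(int); m=(im.min(2)>170).astype(np.uint8)
n,l,st,ce=cv2.connectedComponentsWithStats(m); k=1+np.argmax(st[1:,4]); print(st[k],ce[k])
ys,xs=np.where(l==k); W=np.array([atz(c['top'],(x+120,y+150),132)[:2] for x,y in zip(xs,ys)],np.float32)
(r:=cv2.minAreaRect(W)); print(r, np.arctan2(*np.linalg.svd(W-W.mean(0))[2][0][::-1]))
# side fit fixed yaw -1.60
for n in c:
  ds=spotter.trace(n,'backing_tile'); 
  if ds: print(n,[fit([c[n]],[ds[0]['region'].astype(float)],[box(-4,4,-40,40,z0,132)],[530,388,y],False) for y,z0 in((-1.6,12),(-1.6,32))])
for n in c:
  for d in spotter.trace(n,'tile_rack')[:1]: 
    hull=cv2.convexHull(np.argwhere(d['region'])[:,::-1].astype(np.float32).copy()); rr=np.zeros((420,560),np.uint8); cv2.fillConvexPoly(rr,hull.astype(int),1)
    print(n,d['rect'],fit([c[n]],[d['region'].astype(float)],[box(-30,30,-55,55,0,32)],[528,388,-1.6],True))
E
```

```text
[ 11   8   4  34 102] [13.  24.5]
((529.9066772460938, 388.1790771484375), (75.72122192382812, 6.729283332824707), 3.2129247188568115) -3.0605042
top [(array([529.6, 389. ]), np.float64(0.17159756932649628)), (array([527.5, 387.1]), np.float64(0.14797963005092485))]
side [(array([547.9, 422.2]), np.float64(0.2517067225351103)), (array([530.4, 387.3]), np.float64(0.17221650380311992))]
top [150.3, 189.2, 25.6, 54.0] (array([529.4, 385.8,  -1.4]), np.float64(0.43528919694072654))
side [228.9, 181.7, 38.1, 16.4] (array([528.1, 391.9,  -1.1]), np.float64(0.5011103590627115))
```

Call:
servo_tool([
  [-0.02, 0.0, -0.05, 0, -0.14, 0, 0],
  [-0.03, 0.0, -0.1, 0, -0.28, 0, 0],
  [-0.04, 0.0, -0.15, 0, -0.42, 0, 0],
  [-0.05, 0, -0.2, 0, -0.56, 0, 0],
  [-0.055, 0, -0.25, 0, -0.65, 0, 0],
  [-0.058, 0, -0.298, 0, -0.65, 0, 0],
  [-0.058, 0, -0.298, 0, -0.65, 0, 0],
])

```text
time: 3.6
tool_pos: [516.1, 381.9, 303.7]
tcp_rot: [-1.574, 0.004, 1.775]
contact_force: [0.6, 0.5, 0.1]
grip_width: 85.7
```

```bash
python3 - <<'E'
from h import *
rel([522,387.5,165],[-np.pi/2,0,1.63])
E
```

```text
shift [ 0.0048  0.1387 -0.0065] turn [ 0.003  0.145 -0.003] tcp [516.1 381.9 303.7] [-1.574  0.004  1.775] F [0.6 0.5 0.1] w 85.7 t 3.6
```

Call:
servo_tool([
  [0.0048, 0.0, -0.0065, 0.003, 0.14, -0.003, 0],
  [0.0048, 0.03, -0.0065, 0.003, 0.145, -0.003, 0],
  [0.0048, 0.06, -0.0065, 0.003, 0.145, -0.003, 0],
  [0.0048, 0.09, -0.0065, 0.003, 0.145, -0.003, 0],
  [0.0048, 0.12, -0.0065, 0.003, 0.145, -0.003, 0],
  [0.0048, 0.139, -0.0065, 0.003, 0.145, -0.003, 0],
  [0.0048, 0.139, -0.0065, 0.003, 0.145, -0.003, 0],
  [0.0048, 0.139, -0.0065, 0.003, 0.145, -0.003, 0],
])

```text
time: 4.4
tool_pos: [522.0, 387.8, 165.1]
tcp_rot: [-1.571, 0.0, 1.63]
contact_force: [-0.7, -0.2, 0.6]
grip_width: 85.3
```

```bash
python3 - <<'E'
from h import *
rel([522,387.5,165],[-np.pi/2,0,1.63])
c=read_camera('top');s=read_camera('side')
a=cv2.resize(c['pixels'][130:230,90:200],None,fx=4,fy=4,interpolation=cv2.INTER_CUBIC);b=cv2.resize(s['pixels'][90:190,190:270],None,fx=4,fy=4,interpolation=cv2.INTER_CUBIC)
cv2.imwrite('pics/g1.png',np.hstack([a,b]))
E
```

```text
shift [-0.0003  0.0001  0.0001] turn [-0. -0. -0.] tcp [522.  387.8 165.1] [-1.571  0.     1.63 ] F [-0.7 -0.2  0.6] w 85.3 t 4.4
```

View pics/g1.png

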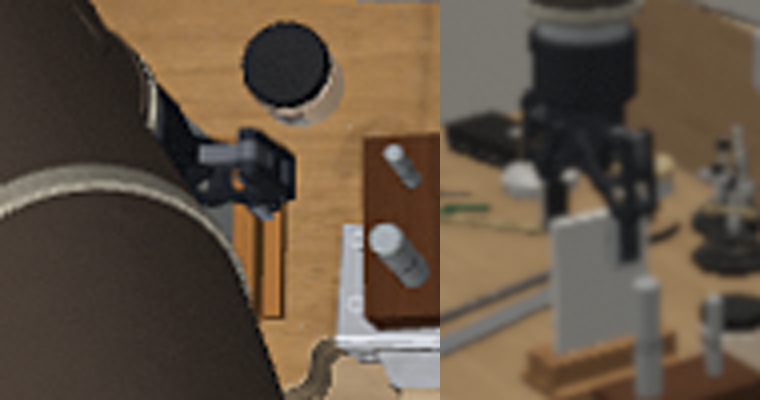

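The side view shows the fingers straddling the tile's top edge: one behind it at crop (557,190), one in front at (630,230). I'll close now.

Call:
servo_tool([
  [0, 0, 0, 0, 0, 0, 0.6],
  [0, 0, 0, 0, 0, 0, 1],
  [0, 0, 0, 0, 0, 0, 1],
  [0, 0, 0, 0, 0, 0, 1],
  [0, 0, 0, 0, 0, 0, 1],
  [0, 0, 0, 0, 0, 0, 1],
  [0, 0, 0, 0, 0, 0, 1],
  [0, 0, 0, 0, 0, 0, 1],
], newtons=50)

```text
time: 5.3
tool_pos: [522.7, 388.2, 166.5]
tcp_rot: [-1.573, -0.001, 1.63]
contact_force: [0.2, -0.4, 0.7]
grip_width: 7.8
```

Call:
servo_tool([
  [0, -0.01, 0, 0, 0, 0, 1],
  [0, -0.025, 0, 0, 0, 0, 1],
  [0, -0.045, 0, 0, 0, 0, 1],
  [0, -0.075, 0, 0, 0, 0, 1],
  [0, -0.11, 0, 0, 0, 0, 1],
  [0, -0.145, 0, 0, 0, 0, 1],
  [0, -0.155, 0, 0, 0, 0, 1],
  [0, -0.155, 0, 0, 0, 0, 1],
])

```text
time: 6.1
tool_pos: [522.9, 388.3, 324.3]
tcp_rot: [-1.576, -0.004, 1.63]
contact_force: [-0.1, 0.4, -1.4]
grip_width: 7.5
```

```bash
python3 - <<'E'
from fit import *
np.set_printoptions(precision=3,suppress=True)
rel([520,50,322],[-np.pi/2,0,1.72])
# plate refine from both cameras
c={n:read_camera(n) for n in('top','side')}
M=[box(-30,-20,-45,45,0,60),box(-20,40,-45,45,0,10)]
for n in c:
  for d in spotter.trace(n,'angle_plate')[:2]: print(n,d['conf'],d['rect'],fit([c[n]],[d['region'].astype(float)],M,[497,-195,-1.38]))
  for d in spotter.trace(n,'doming_block')[:4]: print(n,d['conf'],d['rect'],fit([c[n]],[d['region'].astype(float)],[box(-35,35,-35,35,0,45)],[477,-84,-1.39]))
E
```

```text
shift [-0.338  0.001  0.023] turn [ 0.006 -0.09   0.004] tcp [522.9 388.3 324.3] [-1.576 -0.004  1.63 ] F [-0.1  0.4 -1.4] w 7.5 t 6.1
top 0.86 [387.5, 203.1, 38.2, 39.1] (array([ 497.154, -195.001,   -1.351]), np.float64(0.045635128247536794))
top 0.97 [344.9, 211.0, 37.0, 38.0] (array([479.498, -86.232,  -1.378]), np.float64(0.05602921459841037))
top 0.94 [355.7, 274.4, 31.6, 33.2] (array([477.  , -84.  ,  -1.39]), np.float64(1.0))
top 0.63 [418.5, 263.3, 40.6, 44.0] (array([477.  , -84.  ,  -1.39]), np.float64(1.0))
side 0.8 [357.7, 281.2, 49.6, 45.8] (array([ 499.544, -191.977,   -1.333]), np.float64(0.09512228466171146))
side 0.94 [321.8, 320.9, 54.1, 55.0] (array([477.  , -84.  ,  -1.39]), np.float64(1.0))
side 0.62 [267.3, 290.2, 49.4, 38.7] (array([477.  , -84.  ,  -1.39]), np.float64(1.0))
side 0.57 [317.7, 258.4, 47.2, 38.3] (array([478.447, -83.205,  -1.31 ]), np.float64(0.06718340033218584))
```

```bash
cat > tile.py <<'E'
from h import *
P=np.array([497.5,-194.,0]);phi=-1.36
def tgt(th,xp,z,H=154.5,off=-7.4,yp=0):
    px=np.array([np.cos(phi),np.sin(phi),0]);py=np.array([-px[1],px[0],0])
    R=Ro.from_rotvec(py*th)*Ro.from_euler('xyz',[-np.pi/2,0,phi+np.pi])
    p=P+px*xp+py*yp+[0,0,z]-R.apply([0,H,off]); return p,R.as_euler('xyz')
E
python3 - <<'E'
from tile import *
p,r=tgt(0,-75,168); print(p,r); rel(p,r); rel(*tgt(0.25,-56,30))
E
```

```text
[ 474.570902   -122.20852094  322.5       ] [-1.57079633e+00 -2.22044605e-16  1.78159265e+00]
shift [-0.5062 -0.0025  0.0774] turn [-0.    -0.152 -0.001] tcp [521.9 387.7 319.8] [-1.571e+00  1.000e-03  1.630e+00] F [ 0.3  1.1 -1. ] w 7.4 t 6.4
shift [-0.5627  0.1404  0.0687] turn [ 0.019 -0.151 -0.25 ] tcp [521.9 387.7 319.8] [-1.571e+00  1.000e-03  1.630e+00] F [ 0.3  1.1 -1. ] w 7.4 t 6.4
```

Call:
servo_tool([
  [-0.02, -0.003, 0.01, 0, 0, 0, 1],
  [-0.055, -0.003, 0.025, 0, -0.02, 0, 1],
  [-0.1, -0.003, 0.04, 0, -0.04, 0, 1],
  [-0.145, -0.003, 0.05, 0, -0.06, 0, 1],
  [-0.19, -0.003, 0.06, 0, -0.08, 0, 1],
  [-0.235, -0.003, 0.065, 0, -0.1, 0, 1],
  [-0.28, -0.003, 0.07, 0, -0.12, 0, 1],
  [-0.31, -0.003, 0.072, 0, -0.15, 0, 1],
])

```text
time: 7.2
tool_pos: [467.6, 70.5, 322.5]
tcp_rot: [-1.569, 0.001, 1.778]
contact_force: [-0.1, 0.2, -0.9]
grip_width: 7.2
```

```bash
python3 - <<'E'
from tile import *
rel(*tgt(0,-75,168)); rel(*tgt(0.25,-60,40))
E
```

```text
shift [-0.1901  0.0003  0.0328] turn [-0.001 -0.003 -0.001] tcp [467.6  70.5 322.5] [-1.569e+00  1.000e-03  1.778e+00] F [-0.1  0.2 -0.9] w 7.2 t 7.2
shift [-0.2431  0.1331  0.0325] turn [-0.001 -0.004 -0.251] tcp [467.6  70.5 322.5] [-1.569e+00  1.000e-03  1.778e+00] F [-0.1  0.2 -0.9] w 7.2 t 7.2
```

Call:
servo_tool([
  [-0.02, 0, 0.01, 0, 0, 0, 1],
  [-0.06, 0, 0.02, 0, 0, 0, 1],
  [-0.105, 0, 0.03, 0, 0, 0, 1],
  [-0.15, 0, 0.0325, 0, 0, -0.05, 1],
  [-0.195, 0, 0.0325, 0, 0, -0.13, 1],
  [-0.23, 0.005, 0.0325, 0, 0, -0.22, 1],
  [-0.243, 0.005, 0.0325, 0, -0.004, -0.251, 1],
  [-0.243, 0.005, 0.0325, 0, -0.004, -0.251, 1],
])

```text
time: 8.0
tool_pos: [485.3, -177.5, 316.4]
tcp_rot: [-1.567, -0.25, 1.775]
contact_force: [0.8, -0.1, -1.6]
grip_width: 7.6
```

```bash
python3 - <<'E'
from tile import *
rel(*tgt(0.25,-60,168)); rel(*tgt(0.25,-58,40)); rel(*tgt(0.25,-56,8))
c=read_camera('top');s=read_camera('side')
a=cv2.resize(c['pixels'][150:250,290:420],None,fx=3,fy=3,interpolation=cv2.INTER_CUBIC);b=cv2.resize(s['pixels'][120:320,260:420],None,fx=2.4,fy=2.4,interpolation=cv2.INTER_CUBIC)
o=np.zeros((480,390+384,3),np.uint8);o[:300,:390]=a;o[:,390:]=b
cv2.imwrite('pics/p1.png',o)
E
```

```text
shift [ 0.0033 -0.0005 -0.001 ] turn [-0.002 -0.006 -0.   ] tcp [ 485.3 -177.5  316.4] [-1.567 -0.25   1.775] F [ 0.8 -0.1 -1.6] w 7.6 t 8.0
shift [-0.0303  0.123  -0.0015] turn [-0.002 -0.006 -0.   ] tcp [ 485.3 -177.5  316.4] [-1.567 -0.25   1.775] F [ 0.8 -0.1 -1.6] w 7.6 t 8.0
shift [-0.0401  0.1535 -0.0016] turn [-0.002 -0.006 -0.   ] tcp [ 485.3 -177.5  316.4] [-1.567 -0.25   1.775] F [ 0.8 -0.1 -1.6] w 7.6 t 8.0
```

View pics/p1.png

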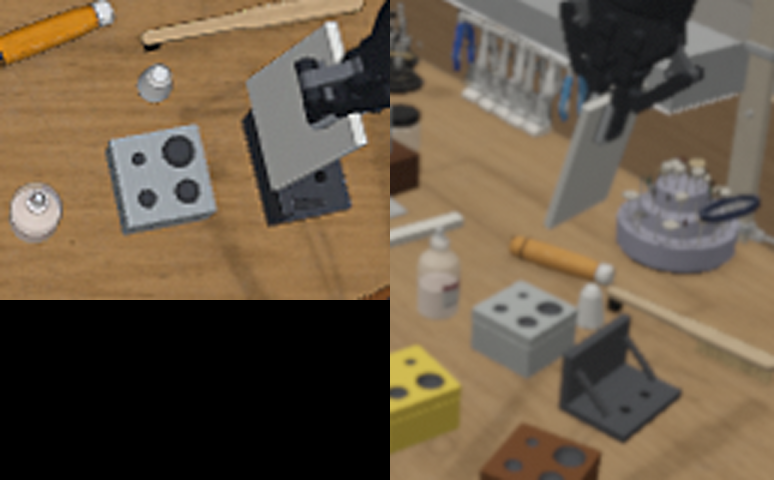

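The tile tilts the right way, its top towards the plate, and nothing else has moved. I'll go down.

Call:
servo_tool([
  [-0.005, 0.02, -0.001, 0, 0, 0, 1],
  [-0.012, 0.05, -0.0015, -0.002, -0.006, 0, 1],
  [-0.02, 0.08, -0.0015, -0.002, -0.006, 0, 1],
  [-0.028, 0.11, -0.0015, -0.002, -0.006, 0, 1],
  [-0.034, 0.133, -0.0016, -0.002, -0.006, 0, 1],
  [-0.039, 0.149, -0.0016, -0.002, -0.006, 0, 1],
  [-0.039, 0.15, -0.0016, -0.002, -0.006, 0, 1],
  [-0.039, 0.15, -0.0016, -0.002, -0.006, 0, 1],
])

```text
time: 8.9
tool_pos: [487.1, -172.5, 162.4]
tcp_rot: [-1.572, -0.25, 1.789]
contact_force: [-0.5, -0.2, -1.6]
grip_width: 7.4
```

```bash
cat > ov.py <<'E'
from fit import *
from tile import *
def tilebox():
    s=telemetry.read_state(); R=Ro.from_euler('xyz',s['tcp_rot']); 
    # tool coords: x thickness, y down, z width
    return R.apply(np.array([[x,y,z-7.4] for x in(-4,4) for y in(34.5,154.5) for z in(-40,40)]))+s['tool_pos']
def draw(im,cc,p,o,f,col):
    q=np.array([proj(cc,X) for X in p]); q=(q-o)*f+(f-1)/2
    for i in range(8):
        for j in range(i):
            if bin(i^j).count('1')==1: cv2.line(im,tuple(int(v) for v in q[i]),tuple(int(v) for v in q[j]),col,1)
E
python3 - <<'E'
from ov import *
s0=telemetry.read_state()
R=Ro.from_euler('xyz',s0['tcp_rot']); foot=R.apply([0,154.5,-7.4])+s0['tool_pos']
d=foot-P; print('foot',foot,'plate x,y',d[:2]@[np.cos(phi),np.sin(phi)],d[:2]@[-np.sin(phi),np.cos(phi)])
rel(*tgt(0.25,-52,1.5))
ims=[]
for n,(x,y,w,h) in {'top':(325,150,95,120),'side':(310,200,95,120)}.items():
    c=read_camera(n); im=cv2.resize(c['pixels'][y:y+h,x:x+w],None,fx=4,fy=4,interpolation=cv2.INTER_CUBIC)
    draw(im,c,tilebox(),(x,y),4,(0,0,255))
    for b in place([box(-30,-20,-45,45,0,60),box(-20,40,-45,45,0,10)],P[0],P[1],phi): draw(im,c,b,(x,y),4,(0,255,0))
    ims.append(im)
cv2.imwrite('pics/p2.png',np.hstack(ims))
E
```

```text
foot [ 486.19952125 -133.49324171   12.71623826] plate x,y -61.53191423777817 1.6100152197949074
shift [-0.0119  0.0085  0.0018] turn [-0.001  0.008  0.   ] tcp [ 487.1 -172.5  162.4] [-1.572 -0.25   1.789] F [-0.5 -0.2 -1.6] w 7.4 t 8.9
```

View pics/p2.png

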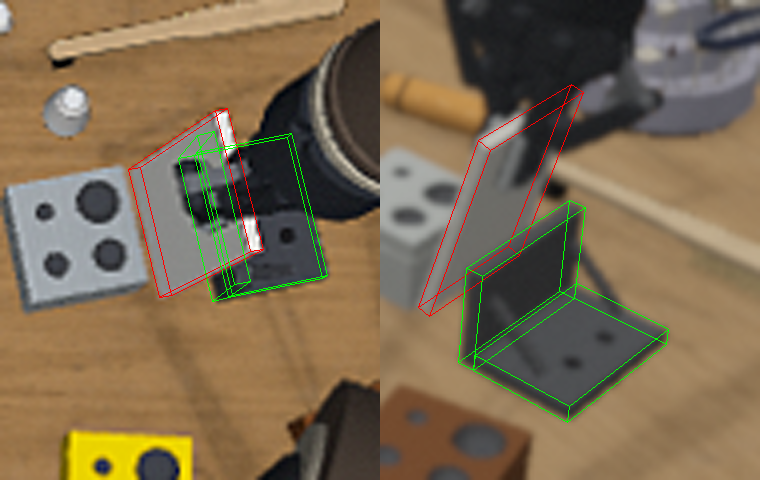

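Both model overlays match the picture: tile foot about 12 mm up and 30 mm in front of the plate's face. I'll set it down towards the wall.

Call:
servo_tool([
  [-0.004, 0.002, 0.001, 0, 0.004, 0, 1],
  [-0.008, 0.004, 0.0015, -0.001, 0.008, 0, 1],
  [-0.01, 0.006, 0.0018, -0.001, 0.008, 0, 1],
  [-0.011, 0.007, 0.0018, -0.001, 0.008, 0, 1],
  [-0.0119, 0.0085, 0.0018, -0.001, 0.008, 0, 1],
  [-0.0119, 0.0085, 0.0018, -0.001, 0.008, 0, 1],
])

```text
time: 9.6
tool_pos: [487.7, -183.0, 151.7]
tcp_rot: [-1.572, -0.25, 1.78]
contact_force: [-0.2, 0.4, -1.6]
grip_width: 7.0
```

```bash
cat > foot.py <<'E'
from tile import *
s0=telemetry.read_state()
R=Ro.from_euler('xyz',s0['tcp_rot']); foot=R.apply([0,154.5,-7.4])+s0['tool_pos']
d=foot-P; print('foot',foot.round(1),'plate x,y',(d[:2]@[np.cos(phi),np.sin(phi)]).round(1),(d[:2]@[-np.sin(phi),np.cos(phi)]).round(1),s0['contact_force'].round(1),s0['tcp_rot'].round(3))
rel(*tgt(0.25,-49,0));rel(*tgt(0.25,-46,0))
E
python3 foot.py
```

```text
foot [ 487.2 -144.1    2. ] plate x,y -50.9 0.4 [-0.2  0.4 -1.6] [-1.572 -0.25   1.78 ]
shift [-0.0025  0.0014  0.0002] turn [ 0.001 -0.001 -0.   ] tcp [ 487.7 -183.   151.7] [-1.572 -0.25   1.78 ] F [-0.2  0.4 -1.6] w 7.0 t 9.6
shift [-0.0054  0.0007  0.0001] turn [ 0.001 -0.001 -0.   ] tcp [ 487.7 -183.   151.7] [-1.572 -0.25   1.78 ] F [-0.2  0.4 -1.6] w 7.0 t 9.6
```

Call:
servo_tool([
  [-0.001, 0.001, 0, 0, 0, 0, 1],
  [-0.002, 0.0014, 0, 0, 0, 0, 1],
  [-0.0025, 0.0014, 0, 0, 0, 0, 1],
  [-0.0025, 0.0014, 0, 0, 0, 0, 1],
])

```text
time: 10.0
tool_pos: [488.2, -184.3, 150.3]
tcp_rot: [-1.572, -0.251, 1.781]
contact_force: [-1.5, 1.6, 5.3]
grip_width: 7.5
```

```bash
python3 foot.py
```

```text
foot [ 487.6 -145.2    0.7] plate x,y -49.8 0.6 [-1.5  1.6  5.3] [-1.572 -0.251  1.781]
shift [-0.0008  0.0004  0.0003] turn [ 0.002 -0.001  0.001] tcp [ 488.2 -184.3  150.3] [-1.572 -0.251  1.781] F [-1.5  1.6  5.3] w 7.5 t 10.0
shift [-0.0037 -0.0003  0.0003] turn [ 0.002 -0.001  0.001] tcp [ 488.2 -184.3  150.3] [-1.572 -0.251  1.781] F [-1.5  1.6  5.3] w 7.5 t 10.0
```

Call:
servo_tool([
  [-0.001, -0.0004, 0, 0, 0, 0, 1],
  [-0.002, -0.0006, 0, 0, 0, 0, 1],
  [-0.002, -0.0006, 0, 0, 0, 0, 1],
])

```text
time: 10.3
tool_pos: [488.7, -185.9, 150.4]
tcp_rot: [-1.572, -0.252, 1.781]
contact_force: [-0.2, 3.0, 1.2]
grip_width: 7.1
```

```bash
python3 foot.py
```

```text
foot [ 488.1 -146.7    0.8] plate x,y -48.3 0.7 [-0.2  3.   1.2] [-1.572 -0.252  1.781]
shift [0.0008 0.0009 0.0004] turn [ 0.001 -0.     0.002] tcp [ 488.7 -185.9  150.4] [-1.572 -0.252  1.781] F [-0.2  3.   1.2] w 7.1 t 10.3
shift [-0.0021  0.0002  0.0004] turn [ 0.001 -0.     0.002] tcp [ 488.7 -185.9  150.4] [-1.572 -0.252  1.781] F [-0.2  3.   1.2] w 7.1 t 10.3
```

Call:
servo_tool([
  [0, 0, 0, 0, 0, 0, 0.85],
  [0, 0, 0, 0, 0, 0, 0.75],
  [0, 0, 0, 0, 0, 0, 0.7],
  [0, 0, 0, 0, 0, 0, 0.65],
  [0, 0, 0, 0, 0, 0, 0.65],
  [0, 0, 0, 0, 0, 0, 0.65],
])

```text
time: 10.9
tool_pos: [488.7, -186.0, 150.4]
tcp_rot: [-1.572, -0.252, 1.781]
contact_force: [-0.0, 0.2, -0.5]
grip_width: 29.9
```

```bash
python3 - <<'E'
from ov import *
s0=telemetry.read_state(); print(s0['grip_width'],s0['contact_force'])
ims=[]
for n,(x,y,w,h) in {'top':(325,150,95,120),'side':(310,200,95,120)}.items():
    c=read_camera(n); im=cv2.resize(c['pixels'][y:y+h,x:x+w],None,fx=4,fy=4,interpolation=cv2.INTER_CUBIC)
    draw(im,c,tilebox(),(x,y),4,(0,0,255))
    ims.append(im)
cv2.imwrite('pics/p3.png',np.hstack(ims))
E
```

```text
29.85706447010153 [-0.02111212  0.24022531 -0.46467848]
```

View pics/p3.png

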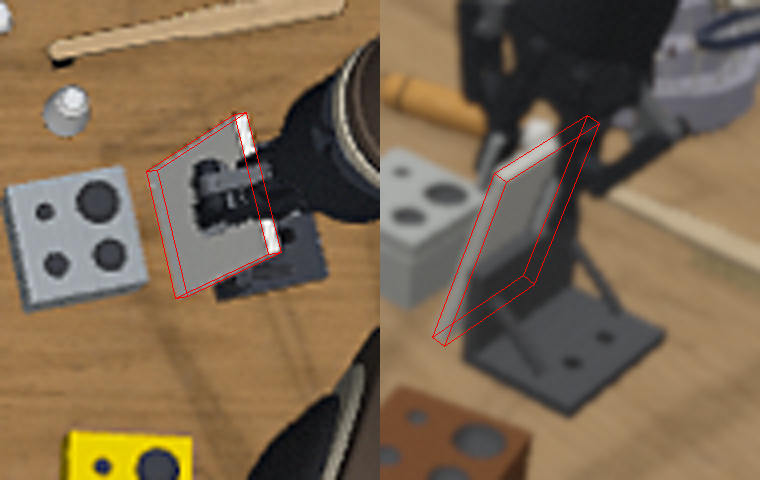

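The tile stays leaning and matches its predicted outline. I'll draw back along the tool axis.

Call:
servo_tool([
  [0, -0.02, 0, 0, 0, 0, 0.65],
  [0, -0.05, 0, 0, 0, 0, 0.65],
  [0, -0.09, 0, 0, 0, 0, 0.65],
  [0, -0.13, 0, 0, 0, 0, 0.5],
  [0, -0.16, 0, 0, 0, 0.05, 0.3],
  [0, -0.17, 0, 0, 0, 0.15, 0],
  [0, -0.17, 0, 0, 0, 0.25, 0],
  [0, -0.17, 0, 0, 0, 0.252, 0],
])

```text
time: 11.8
tool_pos: [497.6, -225.6, 315.8]
tcp_rot: [-1.574, 0.001, 1.784]
contact_force: [-0.7, 1.2, -0.3]
grip_width: 85.4
```

```bash
python3 - <<'E'
from fit import *
np.set_printoptions(precision=2,suppress=True)
c={n:read_camera(n) for n in('top','side')}
px=np.array([np.cos(-1.36),np.sin(-1.36)]);py=np.array([-px[1],px[0]])
# tile pose fit: params along plate: xp,yp,theta,yaw
from scipy.optimize import minimize
R={n:(spotter.trace(n,'backing_tile') or [None])[0] for n in c}
for n in R: print(n, R[n] and (R[n]['conf'],R[n]['rect']))
def pts(v):
    Rm=Ro.from_euler('z',v[3]).as_matrix()@Ro.from_euler('y',v[2]).as_matrix()
    o=np.array([497.5,-194,0])+np.r_[px*v[0]+py*v[1],4*np.sin(v[2])]
    return box(-4,4,-40,40,0,120)@Rm.T+o
for ns in(['top'],['side'],['top','side']):
    if all(R[n] for n in ns):
        f=lambda v:sum(1-np.minimum(m:=render(c[n],[pts(v)]),R[n]['region']).sum()/np.maximum(m,R[n]['region']).sum() for n in ns)
        x0=np.array([-49,0,.25,-1.36]);r=minimize(f,x0,method='Nelder-Mead',options=dict(initial_simplex=np.vstack([x0]+[x0+np.diag([5,5,.08,.1])[i] for i in range(4)]),maxiter=250));print(ns,r.x,r.fun)
rel([497.0,268.8,300],[-np.pi/2,0,1.60])
E
```

```text
top (0.72, [377.6, 201.2, 29.5, 39.7])
side (0.67, [342.8, 257.9, 41.5, 56.5])
['top'] [-48.08   1.58   0.25  -1.36] 0.05984631238493687
['side'] [-56.59  -1.06   0.32  -1.28] 0.36855943470921293
['top', 'side'] [-50.62  -0.05   0.27  -1.31] 0.5040111938959935
shift [ 0.49  0.02 -0.1 ] turn [0.   0.18 0.  ] tcp [ 497.  -227.8  314.6] [-1.57 -0.    1.78] F [-0.9  0.4  0.3] w 85.5 t 12.0
```

Call:
servo_tool([
  [0.02, 0, -0.0043, 0, 0.02, 0, 0],
  [0.065, 0, -0.014, 0, 0.04, 0, 0],
  [0.11, 0, -0.0237, 0, 0.06, 0, 0],
  [0.155, 0, -0.0334, 0, 0.09, 0, 0],
  [0.2, 0, -0.043, 0, 0.12, 0, 0],
  [0.245, 0, -0.0528, 0, 0.15, 0, 0],
  [0.29, 0, -0.0625, 0, 0.18, 0, 0],
  [0.335, 0, -0.0722, 0, 0.18, 0, 0],
])

```text
time: 12.8
tool_pos: [498.0, 115.9, 315.0]
tcp_rot: [-1.569, -0.003, 1.597]
contact_force: [0.8, -0.8, -0.7]
grip_width: 85.2
```

```bash
python3 - <<'E'
from fit import *
np.set_printoptions(precision=2,suppress=True)
rel([497.0,268.8,300],[-np.pi/2,0,1.60])
c={n:read_camera(n) for n in('top','side')}
for n in c:
    d=spotter.trace(n,'large_punch')
    for k in d[:2]: print(n,k['conf'],k['rect'],fit([c[n]],[k['region'].astype(float)],[cyl(9,45,127)],[497,269],False) if False else '')
# bright top disc of large punch in the top picture
im=c['top']['pixels'][170:225,170:215].astype(int)
m=((im.min(2)>130)&(im.max(2)-im.min(2)<25)).astype(np.uint8)
n,l,st,ce=cv2.connectedComponentsWithStats(m)
for k in range(1,n):
    if st[k,4]>5: print(st[k],ce[k]+[170,170],atz(c['top'],ce[k]+[170,170],127))
cv2.imwrite('pics/lp.png',cv2.resize(c['top']['pixels'][165:220,170:220],None,fx=10,fy=10,interpolation=cv2.INTER_CUBIC))
E
```

```text
shift [ 0.15  0.02 -0.  ] turn [-0. -0.  0.] tcp [498.  115.9 315. ] [-1.57 -0.    1.6 ] F [ 0.8 -0.8 -0.7] w 85.2 t 12.8
top 0.69 [190.3, 193.1, 9.4, 13.5] 
top 0.68 [190.1, 170.1, 2.9, 5.6] 
side 0.54 [241.2, 172.6, 5.9, 25.9] 
[  4  16  41  39 727] [195.81 209.69] [453.67 244.18 127.  ]
[13 16  7  8 48] [185.9  189.38] [498.39 268.39 127.  ]
```

View pics/lp.png

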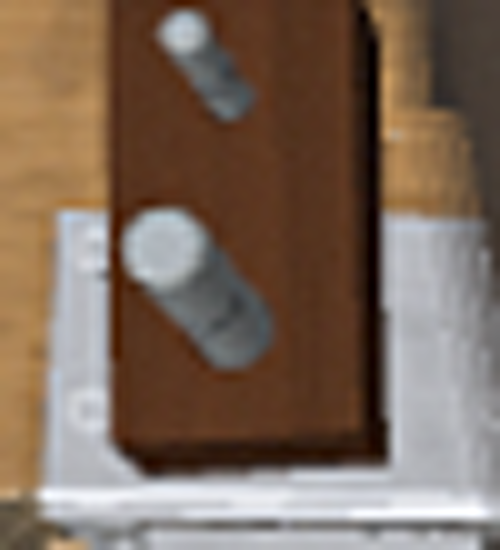

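The larger punch's end face is at crop (165,248), which is top pixel (186,189.4) and world about (498,268.5). I'll go over it.

Call:
servo_tool([
  [0.04, 0, 0, 0, 0, 0, 0],
  [0.08, 0, 0, 0, 0, 0, 0],
  [0.12, 0, 0, 0, 0, 0, 0],
  [0.148, 0, 0, 0, 0, 0, 0],
  [0.1525, 0, 0, 0, 0, 0, 0],
  [0.1525, 0, 0, 0, 0, 0, 0],
])

```text
time: 13.6
tool_pos: [494.0, 266.4, 314.4]
tcp_rot: [-1.567, -0.001, 1.6]
contact_force: [0.5, -1.3, 0.1]
grip_width: 85.2
```

```bash
python3 - <<'E'
from h import *
rel([497.8,268.5,159],[-np.pi/2,0,1.60])
E
```

```text
shift [ 0.0018  0.1554 -0.0044] turn [-0.003  0.     0.001] tcp [494.  266.4 314.4] [-1.567e+00 -1.000e-03  1.600e+00] F [ 0.5 -1.3  0.1] w 85.2 t 13.6
```

Call:
servo_tool([
  [0.0018, 0.02, -0.0044, -0.003, 0, 0.001, 0],
  [0.0018, 0.055, -0.0044, -0.003, 0, 0.001, 0],
  [0.0018, 0.09, -0.0044, -0.003, 0, 0.001, 0],
  [0.0018, 0.12, -0.0044, -0.003, 0, 0.001, 0],
  [0.0018, 0.145, -0.0044, -0.003, 0, 0.001, 0],
  [0.0018, 0.155, -0.0044, -0.003, 0, 0.001, 0],
  [0.0018, 0.155, -0.0044, -0.003, 0, 0.001, 0],
])

```text
time: 14.3
tool_pos: [498.0, 266.1, 158.4]
tcp_rot: [-1.568, 0.002, 1.598]
contact_force: [-0.1, -0.5, 0.3]
grip_width: 85.7
```

```bash
python3 - <<'E'
from h import *
rel([497.8,268.5,159],[-np.pi/2,0,1.60])
E
```

```text
shift [ 0.0024 -0.0006  0.0001] turn [-0.002 -0.002 -0.002] tcp [498.  266.1 158.4] [-1.568  0.002  1.598] F [-0.1 -0.5  0.3] w 85.7 t 14.3
```

Call:
servo_tool([
  [0.0024, -0.0006, 0, -0.002, -0.002, -0.002, 0],
  [0.0024, -0.0006, 0, -0.002, -0.002, -0.002, 0.5],
  [0.0024, -0.0006, 0, -0.002, -0.002, -0.002, 1],
  [0.0024, -0.0006, 0, -0.002, -0.002, -0.002, 1],
  [0.0024, -0.0006, 0, -0.002, -0.002, -0.002, 1],
  [0.0024, -0.0006, 0, -0.002, -0.002, -0.002, 1],
  [0.0024, -0.0006, 0, -0.002, -0.002, -0.002, 1],
  [0.0024, -0.0006, 0, -0.002, -0.002, -0.002, 1],
], newtons=70)

```text
time: 15.1
tool_pos: [498.1, 268.8, 159.4]
tcp_rot: [-1.571, -0.0, 1.6]
contact_force: [-1.0, 0.2, 5.0]
grip_width: 16.2
```

Call:
servo_tool([
  [0, 0, 0, 0, 0, 0, 1],
  [0, 0, 0, 0, 0, 0, 1],
])

```text
time: 15.3
tool_pos: [498.1, 268.8, 159.4]
tcp_rot: [-1.571, -0.0, 1.6]
contact_force: [-0.3, -0.6, 3.7]
grip_width: 16.4
```

Call:
servo_tool([
  [0, -0.01, 0, 0, 0, 0, 1],
  [0, -0.025, 0, 0, 0, 0, 1],
  [0, -0.045, 0, 0, 0, 0, 1],
  [0, -0.075, 0, 0, 0, 0, 1],
  [0, -0.11, 0, 0, 0, 0, 1],
  [0, -0.135, 0, 0, 0, 0, 1],
  [0, -0.14, 0, 0, 0, 0, 1],
  [0, -0.14, 0, 0, 0, 0, 1],
])

```text
time: 16.1
tool_pos: [498.1, 268.7, 299.8]
tcp_rot: [-1.572, -0.001, 1.6]
contact_force: [-0.2, 0.1, -2.2]
grip_width: 16.2
```

```bash
python3 - <<'E'
from h import *
rel([497,-98,300],[-np.pi/2,0,1.76])
a=cv2.resize(read_camera('side')['pixels'][90:190,200:290],None,fx=5,fy=5,interpolation=cv2.INTER_CUBIC);cv2.imwrite('pics/l1.png',a)
E
```

```text
shift [-0.3665 -0.0005  0.0117] turn [ 0.001 -0.16   0.001] tcp [498.1 268.7 299.8] [-1.572e+00 -1.000e-03  1.600e+00] F [-0.2  0.1 -2.2] w 16.2 t 16.1
```

View pics/l1.png

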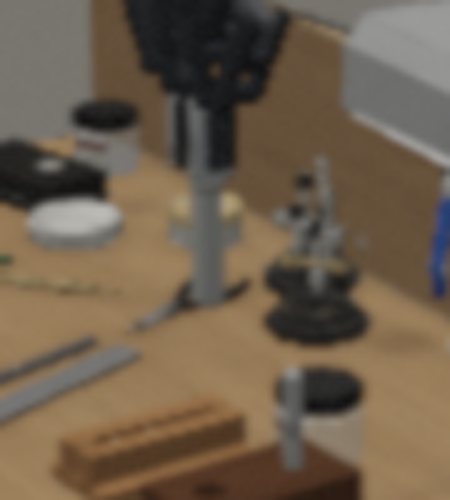

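The punch is held and hangs free, with its tip at crop (208,300). I'll carry it high over the bench things.

Call:
servo_tool([
  [-0.015, 0, 0, 0, 0, 0, 1],
  [-0.05, 0, 0.002, 0, 0, 0, 1],
  [-0.095, 0, 0.003, 0, 0, 0, 1],
  [-0.14, 0, 0.005, 0, 0, 0, 1],
  [-0.185, 0, 0.006, 0, 0, 0, 1],
  [-0.23, 0, 0.008, 0, 0, 0, 1],
  [-0.275, 0, 0.009, 0, 0, 0, 1],
  [-0.31, 0, 0.01, 0, 0, 0, 1],
])

```text
time: 16.95
tool_pos: [494.9, -45.8, 297.3]
tcp_rot: [-1.567, 0.001, 1.597]
contact_force: [0.7, -0.4, -2.2]
grip_width: 16.4
```

Call:
servo_tool([
  [-0.03, 0, 0.001, 0, 0, 0, 1],
  [-0.05, 0, 0.002, 0, 0, 0, 1],
  [-0.056, 0, 0.002, 0, 0, 0, 1],
  [-0.056, 0, 0.002, 0, 0, 0, 1],
])

```text
time: 17.35
tool_pos: [493.5, -102.8, 296.4]
tcp_rot: [-1.565, 0.001, 1.595]
contact_force: [0.2, 0.0, -2.6]
grip_width: 16.6
```

```bash
cat > pun.py <<'E'
from fit import *
np.set_printoptions(precision=2,suppress=True)
c={n:read_camera(n) for n in('top','side')}
s=telemetry.read_state(); T=Ro.from_euler('xyz',s['tcp_rot']); p=np.array(s['tool_pos'])
tip=p+T.apply([0,147.4,0]); print('tcp',p,s['tcp_rot'],'model tip',tip)
for n in c:
    print(n,'tip model px',proj(c[n],tip),'spot',[(round(d['conf'],2),np.array(d['location'])[::-1]) for d in spotter.spot_point(n,'large_punch_tip')[:2]],'trace',[(round(d['conf'],2),d['rect']) for d in spotter.trace(n,'large_punch')[:2]])
    print('   hollow',[(round(d['conf'],2),np.array(d['location'])[::-1]) for d in spotter.spot_point(n,'big_hollow')[:4]])
    ds=spotter.trace(n,'large_punch')
    if ds:
        ys,xs=np.where(ds[0]['region']); v=np.linalg.svd(np.c_[xs,ys]-[xs.mean(),ys.mean()],full_matrices=False)[2][0]
        a=proj(c[n],tip+[0,0,50])-proj(c[n],tip); print('   axis slope dx/dy obs',v[0]/v[1],'vertical',a[0]/a[1],'bottom row',ys.max(),'cols',xs[ys>=ys.max()-3].mean())
E
python3 pun.py
```

```text
tcp [ 494.13 -100.81  296.76] [-1.57  0.    1.6 ] model tip [ 493.41 -100.94  149.37]
top tip model px [357.49 191.73] spot [(0.38, array([361.5, 189.7]))] trace [(0.54, [362.5, 188.4, 12.2, 13.6])]
   hollow [(0.65, array([361.9, 268.9])), (0.57, array([349.5, 201.8])), (0.27, array([367.2, 211.2]))]
   axis slope dx/dy obs -1.358552476493107 vertical -0.7062979744488433 bottom row 193 cols 359.36
side tip model px [328.84 207.94] spot [(0.75, array([330. , 209.3]))] trace [(0.81, [331.4, 181.9, 9.5, 48.3])]
   hollow [(0.87, array([324.3, 248.4])), (0.83, array([275.9, 280.4])), (0.82, array([334.1, 309.8]))]
   axis slope dx/dy obs -0.010130819494935309 vertical -0.07430057465806628 bottom row 208 cols 328.86206896551727
```

```bash
python3 - <<'E'
from fit import *
np.set_printoptions(precision=2,suppress=True)
B=(478.5,-85,-1.37)
for n in('top','side'):
    c=read_camera(n); im=cv2.imread(f'pics/{n}0.png')
    h=place([np.array([[16,16,45.]])],*B)[0][0]; q=proj(c,h); g=cv2.cvtColor(im,cv2.COLOR_BGR2GRAY)
    x0,y0=(q-12).astype(int); f=8; G=cv2.resize(g[y0:y0+24,x0:x0+24],None,fx=f,fy=f,interpolation=cv2.INTER_CUBIC)
    _,m=cv2.threshold(G,0,255,cv2.THRESH_OTSU|cv2.THRESH_BINARY_INV)
    k,l,st,ce=cv2.connectedComponentsWithStats(m); j=np.argmin([np.hypot(*(e-[100,100]))+1e3*(a<2000) for e,a in zip(ce[1:],st[1:,4])])+1
    cn=max(cv2.findContours((l==j).astype(np.uint8),0,1)[0],key=cv2.contourArea); e=cv2.fitEllipse(cn)
    px=(np.array(e[0])-(f-1)/2)/f+[x0,y0]; print(n,'pred',q,'ellipse',px,np.array(e[1])/f,'area',st[j,4]/64,'->',atz(c,px,45))
rel([496.5,-98,230],[-np.pi/2,0,1.60])
E
```

```text
top pred [348.8  200.22] ellipse [349.02 200.03] [10.62 10.91] area 92.578125 -> [497.83 -98.    45.  ]
side pred [326.09 248.53] ellipse [325.97 248.1 ] [ 5.66 11.  ] area 50.359375 -> [498.25 -95.99  45.  ]
shift [ 0.    0.07 -0.  ] turn [-0. -0. -0.] tcp [ 494.4 -101.6  297.5] [-1.57  0.    1.6 ] F [ 0.6 -0.4 -3.2] w 16.5 t 17.95
```

Call:
servo_tool([
  [0.0045, 0.0, -0.0037, 0, 0, 0, 1],
  [0.0045, 0.015, -0.0037, 0, 0, 0, 1],
  [0.0045, 0.035, -0.0037, 0, 0, 0, 1],
  [0.0045, 0.055, -0.0037, 0, 0, 0, 1],
  [0.0045, 0.07, -0.0037, 0, 0, 0, 1],
  [0.0045, 0.075, -0.0037, 0, 0, 0, 1],
  [0.0045, 0.075, -0.0037, 0, 0, 0, 1],
])

```text
time: 18.65
tool_pos: [497.7, -96.9, 222.0]
tcp_rot: [-1.566, 0.001, 1.598]
contact_force: [0.1, 0.2, -2.1]
grip_width: 16.2
```

```bash
python3 pun.py; python3 - <<'E'
from fit import *
ims=[]
s=telemetry.read_state(); T=Ro.from_euler('xyz',s['tcp_rot']); p=np.array(s['tool_pos']); tip=p+T.apply([0,147.4,0])
for n,(x,y,w,h) in {'top':(325,165,66,85),'side':(300,180,66,85)}.items():
    c=read_camera(n); im=cv2.resize(c['pixels'][y:y+h,x:x+w],None,fx=6,fy=6,interpolation=cv2.INTER_CUBIC)
    P=lambda X:tuple(int(v) for v in (proj(c,X)-[x,y])*6+2.5)
    cv2.line(im,P(tip),P(tip+[0,0,115]),(0,0,255),1); cv2.circle(im,P([498,-97,45]),4,(0,255,0),1)
    ims.append(im)
cv2.imwrite('pics/e1.png',np.hstack(ims))
E
```

```text
tcp [498.29 -97.1  223.11] [-1.57  0.    1.6 ] model tip [497.91 -97.32  75.71]
top tip model px [350.65 197.16] spot [(0.54, array([351.1, 195.8]))] trace []
   hollow [(0.7, array([301.9, 223.3])), (0.65, array([351.8, 201.2])), (0.62, array([362.2, 266.6]))]
side tip model px [327.14 236.55] spot [(0.59, array([316.2, 267. ])), (0.55, array([328.3, 237.4]))] trace [(0.85, [328.9, 213.2, 10.7, 44.2])]
   hollow [(0.95, array([275.5, 279.5])), (0.82, array([332.3, 309. ])), (0.63, array([325.2, 248.8])), (0.28, array([329.4, 234.8]))]
   axis slope dx/dy obs -0.008681901786024635 vertical -0.0757379558390605 bottom row 237 cols 327.12
```

View pics/e1.png

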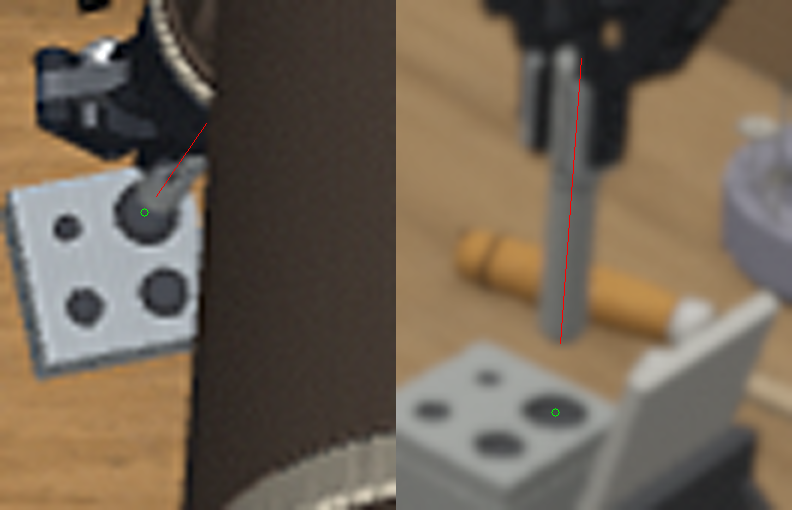

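Side view: the punch hangs over the big hollow with its tip at (562,342) and the hollow centre at (555,412). Its axis leans about 0.05–0.06 rad towards the robot compared with the red vertical. I'll straighten it by turning about the jaw axis with the tip as pivot, well above the block.

Call:
servo_tool([
  [0, 0, -0.003, 0.02, 0, 0, 1],
  [0, 0, -0.006, 0.04, 0, 0, 1],
  [0, 0, -0.0088, 0.06, 0, 0, 1],
  [0, 0, -0.0088, 0.06, 0, 0, 1],
  [0, 0, -0.0088, 0.06, 0, 0, 1],
])

```text
time: 19.75
tool_pos: [506.7, -96.9, 222.2]
tcp_rot: [-1.507, 0.001, 1.597]
contact_force: [-0.5, -0.1, -2.6]
grip_width: 16.4
```

```bash
cat > meas.py <<'E'
from fit import *
np.set_printoptions(precision=2,suppress=True)
s=telemetry.read_state(); T=Ro.from_euler('xyz',s['tcp_rot']); p=np.array(s['tool_pos']); tip=p+T.apply([0,147.4,0])
print('tcp',p,s['tcp_rot'],'model tip',tip,'F',s['contact_force'])
c=read_camera('side'); ds=spotter.trace('side','large_punch'); r=ds[0]['region']; ys,xs=np.where(r)
rows=range(ys.max()-28,ys.max()-4); ce=[(y,np.where(r[y])[0].mean(),r[y].sum()) for y in rows]
k=np.polyfit([a[0] for a in ce],[a[1] for a in ce],1)
q=proj(c,tip);a=proj(c,tip+[0,0,60]); print('side slope obs',k[0],'vert',(a-q)[0]/(a-q)[1],'axis col at tip row',np.polyval(k,q[1]),'model',q,'bottom',ys.max(),'width',np.mean([a[2] for a in ce]))
# horizontal offset of axis (tip row) from hollow axis, along camera right
h=np.array([498,-97,tip[2]]); hq=proj(c,h); hp=np.array([325.97,248.1])-proj(c,[498,-97,45]); print('side px offset tip-hollow axis',np.polyval(k,hq[1])-(hq+hp)[0],'(0.46px/mm)')
t=read_camera('top'); print('top hollow-axis px at tip z',proj(t,h)+np.array([349.02,200.03])-proj(t,[498,-97,45]),'tip spot',[(round(d['conf'],2),np.array(d['location'])[::-1]) for d in spotter.spot_point('top','large_punch_tip')[:2]])
ref=cv2.imread('pics/top0.png').astype(int); d=np.abs(t['pixels'].astype(int)-ref).sum(2)[185:215,335:360]
print((d>40).astype(int) if 0 else '\n'.join(''.join('#' if v>45 else '.' for v in row) for row in d))
cv2.imwrite('pics/last_top.png',t['pixels']);cv2.imwrite('pics/last_side.png',c['pixels'])
E
python3 meas.py
```

```text
tcp [506.72 -96.89 222.25] [-1.51  0.    1.6 ] model tip [497.32 -97.36  75.15] F [-0.47 -0.1  -2.58]
side slope obs -0.11478260869565231 vert -0.0754658995851962 axis col at tip row 326.9141028897987 model [326.92 236.86] bottom 237 width 8.25
side px offset tip-hollow axis 0.07535298899773579 (0.46px/mm)
top hollow-axis px at tip z [350.91 197.24] tip spot [(0.51, array([356., 196.]))]
##.######################
#########################
.#.##.###################
.#.#####..#.#############
##.########.#############
.#####...##.#############
.#.....#.####..##########
...#...#...##############
.#..#..######.###########
#..#########.############
############..##.########
###########.#############
##########...############
#########....############
#########.....###########
#########.......#########
...######.........#######
...######.........#######
....######.........######
...########.......#######
############.....#.######
##################.######
##################.######
##################.######
##################.######
###############....######
##############.....######
##############.....#.####
##....#######.....##.####
##....#######.....##.####
```

The line fit below the fingers now gives −0.115 against −0.075 for vertical. So the punch was upright before, and the lean I saw was the bright pad edge. I'll turn it back.

Call:
servo_tool([
  [0, 0, 0.003, -0.02, 0, 0, 1],
  [0, 0, 0.006, -0.04, 0, 0, 1],
  [0, 0, 0.0088, -0.06, 0, 0, 1],
  [0, 0, 0.0088, -0.062, 0, 0, 1],
  [0, 0, 0.0088, -0.062, 0, 0, 1],
])

```text
time: 20.45
tool_pos: [497.4, -97.2, 223.4]
tcp_rot: [-1.57, 0.001, 1.597]
contact_force: [-0.4, 0.3, -2.6]
grip_width: 16.4
```

```bash
python3 meas.py | head -4; python3 - <<'E'
from fit import *
np.set_printoptions(precision=3,suppress=True)
# subpixel axis slope: fit tilt in x,y of cylinder part z 0..55 above tip, side silhouettes
c=read_camera('side'); r=spotter.trace('side','large_punch')[0]['region'].astype(float)
s=telemetry.read_state();T=Ro.from_euler('xyz',s['tcp_rot']); tip=np.array(s['tool_pos'])+T.apply([0,147.4,0])
ring=np.vstack([cyl(9,6,55),cyl(5,1,1.5)])
from scipy.optimize import minimize
top=int(proj(c,tip+[0,0,50])[1]); r[:top]=0
def f(v):
    P=Ro.from_euler('y',v[0]).apply(ring)+tip+[v[1],0,v[2]]; m=render(c,[P],4); m[:top]=0
    return 1-np.minimum(m,r).sum()/np.maximum(m,r).sum()
x0=np.zeros(3); q=minimize(f,x0,method='Nelder-Mead',options=dict(initial_simplex=np.vstack([x0,[.05,0,0],[0,4,0],[0,0,4]]))); print('tilt about y, dx, dz',q.x,q.fun)
E
```

```text
tcp [497.4  -97.18 223.38] [-1.57  0.    1.6 ] model tip [497.29 -97.34  75.98] F [-0.44  0.33 -2.56]
side slope obs -0.012391304347829023 vert -0.07543883574350208 axis col at tip row 327.5598036017734 model [326.93 236.53] bottom 236 width 7.791666666666667
side px offset tip-hollow axis 0.6798760799934485 (0.46px/mm)
top hollow-axis px at tip z [350.96 197.16] tip spot [(0.55, array([350.8, 198.6]))]
tilt about y, dx, dz [-0.04   1.344 -2.06 ] 0.09247514055341033
```

```bash
python3 - <<'E'
from fit import *
np.set_printoptions(precision=2,suppress=True,linewidth=200)
ref=cv2.imread('pics/side0.png').astype(float)
c=read_camera('side'); im=c['pixels'].astype(float)
s=telemetry.read_state();T=Ro.from_euler('xyz',s['tcp_rot']); tip=np.array(s['tool_pos'])+T.apply([0,147.4,0])
res=[]
for y in range(209,235):
    # saturation-like signal: wood is brown (R-B large), punch grey
    sat=im[y,310:345,2]-im[y,310:345,0]; sat0=ref[y,310:345,2]-ref[y,310:345,0]
    bgL=np.median(sat[:6]); lo=sat.min()
    f=np.clip(sat,0,None); th=(np.median(sat0)+np.percentile(sat,8))/2
    i=int(np.argmin(sat[8:28]))+8
    L=i
    while sat[L]<th: L-=1
    Rr=i
    while sat[Rr]<th: Rr+=1
    l=L+(sat[L]-th)/(sat[L]-sat[L+1]); rr=Rr-(sat[Rr]-th)/(sat[Rr]-sat[Rr-1]); res.append((y,310+l,310+rr))
r=np.array(res); print(r[::3])
k=np.polyfit(r[:,0],r[:,1:].mean(1),1); 
for sl in (slice(None),slice(0,13),slice(13,None)): print([np.polyfit(r[sl,0],v[sl],1)[0].round(4) for v in (r[:,1],r[:,2],r[:,1:].mean(1))])
for th in(-.06,-.03,0,.03):
    A=proj(c,tip);B=proj(c,tip+Ro.from_euler('y',th).apply([0,0,60])); print(th,(B-A)[0]/(B-A)[1])
E
```

```text
[[209.   325.3  333.9 ]
 [212.   324.98 333.07]
 [215.   324.71 332.78]
 [218.   324.46 332.52]
 [221.   324.58 332.56]
 [224.   324.25 331.97]
 [227.   323.64 331.65]
 [230.   322.92 331.48]
 [233.   323.43 331.6 ]]
[np.float64(-0.0844), np.float64(-0.0892), np.float64(-0.0868)]
[np.float64(-0.0711), np.float64(-0.1032), np.float64(-0.0872)]
[np.float64(-0.1001), np.float64(-0.0842), np.float64(-0.0922)]
-0.06 -0.021643757970687637
-0.03 -0.048874480730313925
0 -0.07551710160497836
0.03 -0.1016369708088559
```

The sub-pixel edges give a slope of −0.087 against −0.0755, so the punch is within about 0.015 rad of upright. It is also centred to about 1 mm in the side view. I'll lower it to about 6 mm above the block.

Call:
servo_tool([
  [0, 0.005, 0, 0, 0, 0, 1],
  [0, 0.012, -0.0003, 0, 0, 0, 1],
  [0, 0.018, -0.0003, 0, 0, 0, 1],
  [0, 0.022, -0.0003, 0, 0, 0, 1],
  [0, 0.024, -0.0003, 0, 0, 0, 1],
  [0, 0.024, -0.0003, 0, 0, 0, 1],
  [0, 0.024, -0.0003, 0, 0, 0, 1],
])

```text
time: 21.5
tool_pos: [498.0, -97.2, 199.0]
tcp_rot: [-1.569, 0.001, 1.597]
contact_force: [0.1, 0.1, -1.0]
grip_width: 16.2
```

```bash
python3 meas.py | head -4; python3 - <<'E'
from fit import *
ims=[]
s=telemetry.read_state(); T=Ro.from_euler('xyz',s['tcp_rot']); p=np.array(s['tool_pos']); tip=p+T.apply([0,147.4,0])
for n,(x,y,w,h) in {'top':(328,178,40,50),'side':(300,200,40,60)}.items():
    c=read_camera(n); f=10; im=cv2.resize(c['pixels'][y:y+h,x:x+w],None,fx=f,fy=f,interpolation=cv2.INTER_CUBIC)
    P=lambda X:tuple(int(v) for v in (proj(c,X)-[x,y])*f+4.5)
    hp=[349.02,200.03] if n=='top' else [325.97,248.1]; d=np.array(hp)-proj(c,[498,-97,45])
    for zz,col in((45,(0,255,0)),(51,(0,255,255))): cv2.circle(im,tuple(int(v) for v in (proj(c,[498,-97,zz])+d-[x,y])*f+4.5),3,col,-1)
    cv2.circle(im,P(tip),6,(0,0,255),1)
    q=np.array([P([498+13*np.cos(a),-97+13*np.sin(a),45]) for a in np.linspace(0,6.28,40)])+np.round(d*f).astype(int)
    cv2.polylines(im,[q.reshape(-1,1,2).astype(np.int32)],True,(0,255,0),1)
    ims.append(cv2.copyMakeBorder(im,0,600-im.shape[0],0,0,0))
cv2.imwrite('pics/e2.png',np.hstack(ims))
E
```

```text
tcp [498.04 -97.22 199.04] [-1.57  0.    1.6 ] model tip [497.83 -97.43  51.64] F [ 0.09  0.06 -0.97]
side slope obs -0.01826086956521526 vert -0.07598481171014954 axis col at tip row 326.9919479627762 model [326.43 245.91] bottom 246 width 8.25
side px offset tip-hollow axis 0.8301262242846406 (0.46px/mm)
top hollow-axis px at tip z [349.43 199.43] tip spot [(0.36, array([351.7, 195.9])), (0.21, array([163.3, 150.7]))]
```

View pics/e2.png

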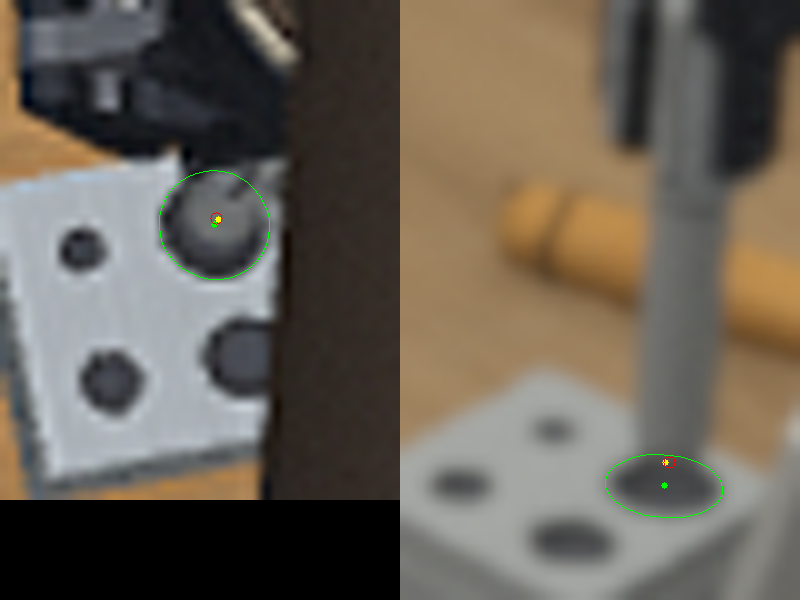

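The top view shows the dome concentric in the hollow ring at (215,220). The side view shows the end just above the ring, about 1.5 mm right of its axis and within tolerance. I'll run a final check of force, tile and bystanders, then hand in.

```bash
python3 - <<'E'
from fit import *
np.set_printoptions(precision=1,suppress=True)
c=read_camera('top'); ref=cv2.imread('pics/top0.png')
F=[]
for i in range(4): c2=read_camera('side'); F.append(telemetry.read_state()['contact_force'])
print(np.array(F))
s=telemetry.read_state(); print(s['tool_pos'],s['grip_width'],s['time'],s['joint_velocities'])
z={'flux_bottle':40,'polish_jar':40,'felt_stick':12,'small_punch':80,'borax_cone':20,'backing_tile':60}
i0={'flux_bottle':(299.2,222.9),'polish_jar':(164,150.9),'felt_stick':(243.7,192),'small_punch':(197,178.1),'borax_cone':(338.7,181.4)}
for t in z: print(t,i0.get(t),[(round(d['conf'],2),np.array(d['location'])[::-1]) for d in spotter.spot_point('top',t)][:2],[(round(d['conf'],2),np.array(d['location'])[::-1]) for d in spotter.spot_point('side',t)][:2])
E
```

```text
[[ 0.2  0.3 -2.1]
 [-0.2 -0.1 -2.6]
 [-0.6  0.3 -1.3]
 [-0.   0.2 -1.9]]
[498.  -97.2 199. ] 16.54130038076277 22.05 [ 0. -0.  0. -0. -0.  0.  0.]
flux_bottle (299.2, 222.9) [(0.5, array([347.5, 196. ]))] [(0.65, array([280.8, 247.6]))]
polish_jar (164, 150.9) [(0.73, array([350.5, 194.6])), (0.6, array([165. , 150.7]))] [(0.53, array([261.3, 179.9]))]
felt_stick (243.7, 192) [(0.69, array([245.2, 190.2]))] [(0.67, array([268.9, 221.5]))]
small_punch (197, 178.1) [(0.55, array([197.7, 179.3]))] [(0.38, array([259.9, 194.9]))]
borax_cone (338.7, 181.4) [(0.45, array([340.7, 182.3]))] []
backing_tile None [(0.32, array([194.1, 177.2]))] [(0.6, array([334.5, 276.8])), (0.23, array([355. , 288.2]))]
```

```bash
python3 -c "
from cell import bot
print(bot.hand_in())"
```

```text
the job is handed in; nothing more can be done
None
```

I set the tile leaning on the angle plate's block-side face and let go. The larger punch is held over the biggest hollow, and the job is handed in. No verdict is reported, so what follows rests on my own checks; the clock read about 22 s.

- **Tile:** after release, the top camera puts it 0.25 rad back, 2 mm off centre and square to the plate. The side-camera fit was poor and disagreed somewhat (0.32 rad, foot about 8 mm further out), but both are within limits.
- **Punch:** the tip is about 6 mm above the block. It looks concentric with the hollow from the top and about 1.5 mm off its axis from the side. The wrist force is about 2 N, the punch's own weight, so nothing suggests it touches the block.
- **Upright:** sub-pixel edges give a lean of about 0.015 rad, while fits from the detector's outlines gave 0.04–0.06 rad. Believing those at first, I tilted the punch 0.06 rad with its tip about 30 mm above the block, then turned it back. All these readings are under the 0.12 limit.
- **Bystanders:** the polish jar, felt stick, small punch and borax cone were found at their starting spots in the top view, give or take about 5 mm. The top detector lost the flux bottle at the end, and the side view shows it within about 4 pixels of its start.

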